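Snap the food box shut

ROBOT

A 7-joint arm with a two-finger parallel gripper is mounted at the origin on a cart in front of the work surface, level with it; the furniture and walls round the work are solid. World frame = base frame: x ahead of the robot, y to its left, z up, the work surface at z = 0. Lengths are in m, angles in rad, forces in N, time in s.
With the tool pointing down it reaches from about 0.4 to 0.85 m from the base axis. Payload 10.4 kg.
Tool frame: the origin (TCP) lies at the very end of the fingers, on their centre line; the grasp point (between the pads) lies pinch_z behind it (pinch_z is the distance from the TCP to the grasp point, in m); z points along the fingers, y is the direction in which the jaws open and shut (so a half turn about z gives the same grasp; the last joint's range is limited). The gripper opens to 85 mm and grips with 20 to 120 N. Pads are 22 mm wide; open, the fingers measure 114 mm over their backs; the gripper's body (76 mm by 85 mm) begins 54 mm behind the grasp point. The pads swing forward as they close: fully open they stand 13 mm farther back than shut.
Start: joints at [-1.363, 0.332, -0.065, 1.46, 0.022, 1.35, -0.088], TCP at [0.143, 0.608, 0.231] pointing down, gripper open.
Joint ranges: [-2.6, 2.6], [-0.5, 2.12], [-1.47, 1.34], [0.16, 2.42], [-1.27, 4.41], [0.06, 2.06], [-2.6, 2.6]. Speed limits (rad/s): [2.22, 2.22, 2.79, 2.79, 3.14, 3.14, 3.14].

INTERFACE

Orientations are given as a unit quaternion [x, y, z, w].
In Python, from rig import get_state, camera, job_done, look_for, pinpoint, pinch_z gives the robot as it stands.
- The arm moves only by the tool play_rows, never from a script. Its argument "increments" is a list of rows, each a list of 6 numbers: the shift along the tool's x, y, z in mm, then the turn, a rotation vector about the tool's x, y, z in rad. In form: [[x, y, z, ax, ay, az], ...]. A call has 1 to 12 rows; each row shifts and turns the commanded pose from where the row before left it, along the tool's axes as they then stand; what a row does not reach is not made up. A row lasts 1/10 s, in which the tool goes at most 50 mm and 8.59 degrees, less where a joint would pass 70% of its speed; a pose out of reach is approached as far as the arm can. A call with a gripper value outside its range is refused whole. "grip" is the opening, from 0 (shut) to 1 (fully open), set as the call begins (left out, the last holds). The fingers move at their own pace and stop on an object; "squeeze" is the grip in N (left out, the last holds). Time passes only in rows, so rows that do not move let the fingers close. It gives the time, the measured TCP pose, the force and the opening at its end, in the units of the state.
- get_state(): the state, without advancing time (a new reading comes with each control period).
- camera(name): name is "scene" or "top"; returns a dict with "color" (384x512x3 uint8, blue, green, red), "fx", "fy", "cx", "cy" (pixels), "R" (3x3) and "t" (3): a world point X has camera coordinates R X + t. Camera axes: x right, y down, z forward; pixel columns grow to the right and rows downward; lengths in m; the calibration is good to about 2 mm. A picture is of the moment at which its call begins. There is no depth.
- job_done(): hands the job in, once; it reports no verdict.
Trained networks look in the newest picture that a camera, given by its name, has taken for a name from the list of things; names that differ only in an ending like _2 or _b are one class to them, and where a whole thing is asked for, a point or a joint stands for the part that bears it (a point fixed in the world has none). Each returns a list of dicts, best first, with "conf" (0 to 1); they miss things now and then, are a little off and sometimes report something else, mostly with a low value. They report only what shows in the picture. A call takes as long as a camera call.
- look_for(camera, label): "box" ([left, top, width, height] in pixels, round what is visible of it).
- pinpoint(camera, label): "location" ([column, row] in pixels: a listed point, or the origin of a listed thing).
The state is a dict: "clock": time; "joints": joint angles; "qd": joint speeds; "effort": joint torques, N m; "tool_pos": TCP position; "tool_rot": TCP orientation; "force": force on the tool from outside, world axes, zero at the start; "ft_torque": the same for the moment, N m; "finger_gap": finger opening in m.
Only numpy, scipy, OpenCV 4.12 (cv2) and the standard library are available. Lean on these libraries where they do the work, as an engineer would, in place of code of your own. Each camera call takes 0.05 s, during which the arm holds its last target.

TASK

The lid of the food box with the mushrooms has only been laid on, and the rim sections on its four sides still stand up. Press every one of the four down with the fingertips until it snaps shut flush with the lid. Only press: do not pick the box up, tip it or push it out of its place, and leave the garlic, the glass and the mill where they stand.

Things in the scene. Friction and masses are not known exactly. Their poses are not given: they have to be found in the camera images.
- food_box: Clear food box holding mushrooms, with a white snap-fit lid; lid 131 mm (box x) by 181 mm (box y), 72 mm high, about 0.8 kg, loose on the worktop. Origin: centre of its underside, z up; turned by at most 0.75 rad, so -x is its front, nearest the robot. Top of the lid: 72 mm at the four fixed corners, 69 mm at the clear centre panel. Between the corners lie the four hinged rim sections.
- rim_front (a joint): Hinge, along its inner edge, of the white ribbed rim section (116 x 25 mm) on the lid's long -x side, nearest the robot. 0 = standing up (outer edge 7.5 mm above the corners), 0.32 rad = shut, flush with them. A springy skirt holds it: press down with about 11 to 14 N; past about 0.2 it snaps to 0.32 and stays; let go before, it springs back to 0.
- rim_front_press (a point): Where to press the front section: on its top, at mid-length, 6.5 mm in from its outer edge. It moves with the section: about 77.5 mm above the box's underside while the section stands up, 72 mm when shut. Its axes mean nothing.
- rim_back (a joint): Hinge, along its inner edge, of the white ribbed rim section (116 x 25 mm) on the lid's long +x side, farthest from the robot. 0 = standing up (outer edge 7.5 mm above the corners), 0.32 rad = shut, flush with them. A springy skirt holds it: press down with about 11 to 14 N; past about 0.2 it snaps to 0.32 and stays; let go before, it springs back to 0.
- rim_back_press (a point): Where to press the back section: on its top, at mid-length, 6.5 mm in from its outer edge. It moves with the section: about 77.5 mm above the box's underside while the section stands up, 72 mm when shut. Its axes mean nothing.
- rim_left (a joint): Hinge, along its inner edge, of the white ribbed rim section (66 x 25 mm) on the lid's short +y side, on the robot's left. 0 = standing up (outer edge 7.5 mm above the corners), 0.32 rad = shut, flush with them. A springy skirt holds it: press down with about 11 to 14 N; past about 0.2 it snaps to 0.32 and stays; let go before, it springs back to 0.
- rim_left_press (a point): Where to press the left section: on its top, at mid-length, 6.5 mm in from its outer edge. It moves with the section: about 77.5 mm above the box's underside while the section stands up, 72 mm when shut. Its axes mean nothing.
- rim_right (a joint): Hinge, along its inner edge, of the white ribbed rim section (66 x 25 mm) on the lid's short -y side, on the robot's right. 0 = standing up (outer edge 7.5 mm above the corners), 0.32 rad = shut, flush with them. A springy skirt holds it: press down with about 11 to 14 N; past about 0.2 it snaps to 0.32 and stays; let go before, it springs back to 0.
- rim_right_press (a point): Where to press the right section: on its top, at mid-length, 6.5 mm in from its outer edge. It moves with the section: about 77.5 mm above the box's underside while the section stands up, 72 mm when shut. Its axes mean nothing.
- garlic: Bulb of garlic, 60 x 60 x 59 mm, loose, beside the box. Origin: centre of its underside. A bystander.
- glass: Small drinking glass, 46 mm across, 59 mm high, loose, beside the box. Origin: centre of its underside. A bystander.
- mill: Small salt mill, 44 mm across, 90 mm high, loose, to the left of the box. Origin: centre of its underside. A bystander.

How it is judged:
By the outcome, as a careful person would: the job done as asked, in the order asked, and still so for the second after the job is handed in, with the robot touching nothing.
It also fails if it takes over 45 s, if anything falls off the work surface, if the arm or the gripper's body presses on something with over 40 N, if the wrist force passes 120 N, or if a joint passes its speed limit or range.

## Working session

There is one attempt and no reset: what is moved stays moved. The work goes in short steps, Python scripts to look and compute and a tool call to move; the robot and the scene stay as the last step left them, time stands still between calls to the robot, and variables do not carry over. Pictures are saved under pics/ and viewed, and the job is handed in when it is done.

Besides the shell and the picture viewer there is one more tool, called after ">>>" as name(argument=value, ...) on one line, values as JSON. play_rows: Moves the arm, as the interface text tells. Its arguments: {"type":"object","properties":{"increments":{"type":"array","items":{"type":"array","items":{"type":"number"}}},"grip":{"type":"number"},"squeeze":{"type":"number"}},"required":["increments"]}

```bash
mkdir -p pics; ls
cat > h.py <<'E'
import numpy as np, cv2
from rig import *
from scipy.spatial.transform import Rotation as Ro
def ray(c,px,z):
    d=np.array([(px[0]-c['cx'])/c['fx'],(px[1]-c['cy'])/c['fy'],1]);R=np.array(c['R']);t=np.array(c['t'])
    o=-R.T@t;d=R.T@d;return o+d*(z-o[2])/d[2]
def proj(c,X):
    p=np.array(c['R'])@np.array(X)+np.array(c['t']);return [c['fx']*p[0]/p[2]+c['cx'],c['fy']*p[1]/p[2]+c['cy']]
E
python3 - <<'E'
from h import *
s=get_state();print({k:np.round(v,3).tolist() for k,v in s.items()},pinch_z)
H={'rim_front_press':.0775,'rim_back_press':.0775,'rim_left_press':.0775,'rim_right_press':.0775,'food_box':0,'garlic':0,'glass':0,'mill':0}
for n in('scene','top'):
    c=camera(n);cv2.imwrite(f'pics/{n}0.png',c['color']);print(n,np.round(-np.array(c['R']).T@np.array(c['t']),3))
    for k,z in H.items():
        for r in pinpoint(n,k)[:2]: print(k,np.round(r['location'],1),round(r['conf'],2),np.round(ray(c,r['location'],z),4))
E
```

```text
pics
{'clock': 0.0, 'joints': [-1.363, 0.333, -0.065, 1.461, 0.022, 1.35, -0.088], 'qd': [0.0, -0.001, -0.0, -0.001, 0.001, -0.0, -0.001], 'effort': [0.0, -62.545, 0.049, -39.16, 0.016, 0.01, 0.0], 'tool_pos': [0.143, 0.608, 0.23], 'tool_rot': [0.115, 0.993, -0.001, -0.0], 'force': [-0.056, -0.436, -0.119], 'ft_torque': [-0.029, -0.014, -0.015], 'finger_gap': 0.085} 0.0187
scene [ 0.013 -0.549  0.501]
rim_front_press [296.4 246.9] 0.77 [ 0.4885 -0.2695  0.0775]
rim_front_press [346.1 239.4] 0.56 [ 0.5729 -0.3302  0.0775]
rim_back_press [309.7 216.7] 0.6 [ 0.5952 -0.2323  0.0775]
rim_left_press [265.1 222.5] 0.59 [ 0.5141 -0.1736  0.0775]
rim_right_press [342.1 238.3] 0.59 [ 0.571  -0.3225  0.0775]
food_box [299.3 262.6] 0.58 [ 0.5347 -0.2531  0.    ]
garlic [357.5 235.5] 0.95 [ 0.7073 -0.3034  0.    ]
glass [378.8 267.3] 0.8 [ 0.6319 -0.3879  0.    ]
mill [168.6 208. ] 0.68 [0.4918 0.1273 0.    ]
top [ 0.486 -0.105  1.271]
rim_back_press [312.6 195. ] 0.73 [ 0.5944 -0.2325  0.0775]
rim_left_press [290.2 225.5] 0.48 [ 0.5086 -0.1687  0.0775]
rim_right_press [345.6 205.1] 0.73 [ 0.5657 -0.3247  0.0775]
food_box [317.4 214.6] 0.57 [ 0.5425 -0.2544  0.    ]
garlic [332.4 160.9] 0.86 [ 0.7049 -0.3017  0.    ]
glass [360.8 184. ] 0.66 [ 0.6344 -0.3857  0.    ]
mill [182.2 227. ] 0.57 [0.5057 0.1511 0.    ]
```

Run:
```python
import cv2
a=cv2.imread('pics/scene0.png');b=cv2.imread('pics/top0.png')
cv2.imwrite('pics/s1.png',cv2.resize(a[150:330,130:420],None,fx=2.7,fy=2.7,interpolation=cv2.INTER_CUBIC))
cv2.imwrite('pics/t1.png',cv2.resize(b[130:270,230:410],None,fx=4,fy=4,interpolation=cv2.INTER_CUBIC))
```

```text
(no output)
```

View pics/s1.png

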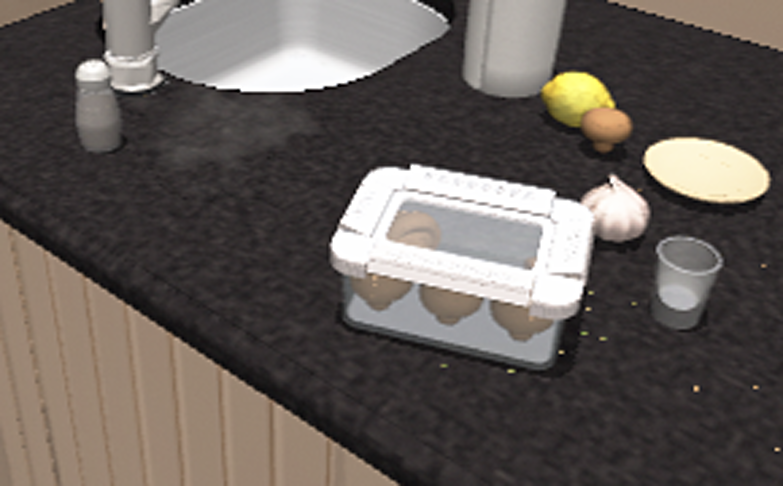

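View pics/t1.png

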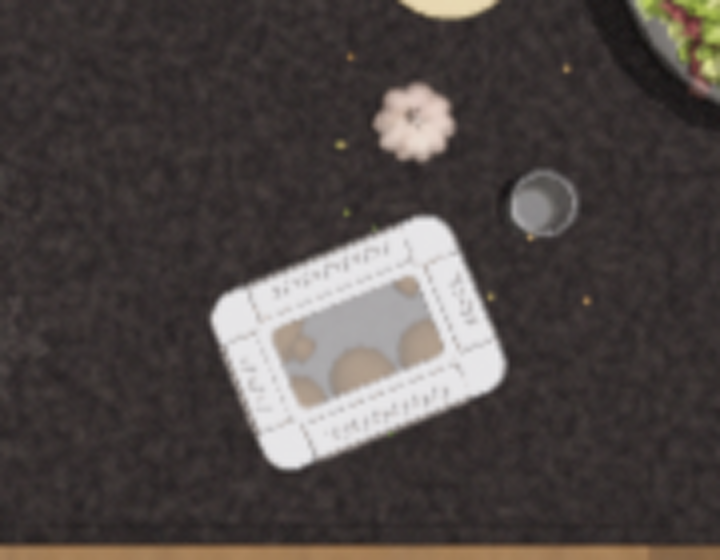

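View pics/top0.png

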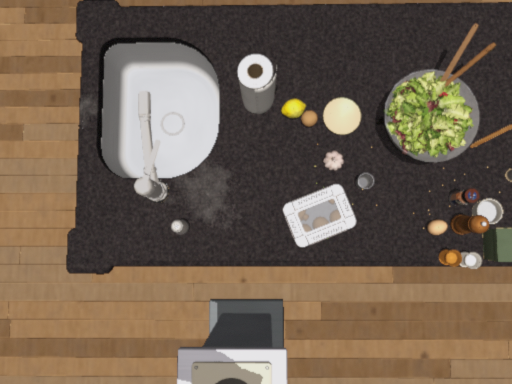

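The scene view shows the box at about (300,245) with its four raised rim sections, and the mill well off to the left at (168,200). In the top view the lid is centred near (320,215), turned about 20°. The garlic is at (333,160) and the glass at (366,181), both clear of the lid. Next I'll fit the lid outline.

```bash
cat > lid.py <<'E'
from h import *
def lid(c,verbose=True):
    im=cv2.resize(c['color'],None,fx=4,fy=4,interpolation=cv2.INTER_CUBIC)
    g=cv2.cvtColor(im,cv2.COLOR_BGR2GRAY);m=(g>120).astype('uint8')
    cs,_=cv2.findContours(m,cv2.RETR_EXTERNAL,cv2.CHAIN_APPROX_NONE)
    u=proj(c,[.54,-.253,.075]); k=[q for q in cs if cv2.pointPolygonTest(q,(u[0]*4+2,u[1]*4+2),False)>0]
    q=max(k,key=cv2.contourArea)[:,0]
    P=np.array([ray(c,((x+.5)/4-.5,(y+.5)/4-.5),.074)[:2] for x,y in q],np.float32)
    (cx,cy),(w,h),a=cv2.minAreaRect(P);
    if w>h: w,h,a=h,w,a-90
    a=(a+90)%180-90
    return np.array([cx,cy]),np.deg2rad(a),w,h
E
python3 - <<'E'
from lid import *
c=camera('top');p,a,w,h=lid(c);print(p,a,w,h)
c2=camera('scene');R=np.array([[np.cos(a),-np.sin(a)],[np.sin(a),np.cos(a)]])
V={}
for n,v in dict(front=(-59,0),back=(59,0),left=(0,84),right=(0,-84)).items():
    X=np.r_[p+R@np.array(v)/1000,.0775];V[n]=X;print(n,X.round(4),np.round(proj(c,X),1),np.round(proj(c2,X),1))
im=cv2.resize(c2['color'],None,fx=4,fy=4)
for x in V.values(): u=proj(c2,x);cv2.circle(im,(int(u[0]*4+2),int(u[1]*4+2)),3,(0,0,255),-1)
cv2.imwrite('pics/ov.png',im[760:1130,960:1500])
E
```

```text
[ 0.53808904 -0.25030082] 0.37952532260297006 0.13433411717414856 0.1842970997095108
front [ 0.4833 -0.2722  0.0775] [327.3 234.5] [296.  248.8]
back [ 0.5929 -0.2284  0.0775] [311.2 195.5] [307.6 216.5]
left [ 0.507  -0.1723  0.0775] [291.5 226.1] [262.5 223.7]
right [ 0.5692 -0.3283  0.0775] [346.9 203.9] [344.4 239.9]
```

View pics/ov.png

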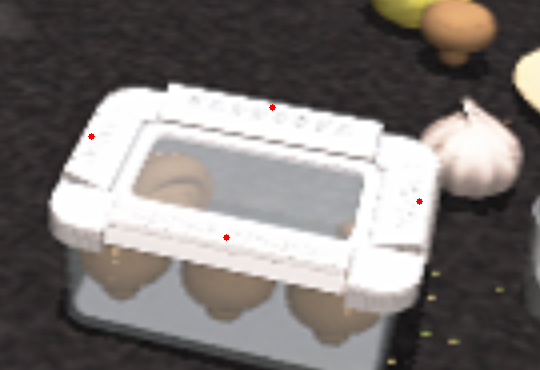

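```bash
cat > plan.py <<'E'
from h import *
def plan(wps,yaw_end=None,step=45,yawstep=.1,pos=None,rot=None):
    """straight legs with tool-down; prints rows in tool frame"""
    s=get_state();p=np.array(s['tool_pos']) if pos is None else np.array(pos);R=Ro.from_quat(s['tool_rot'] if rot is None else rot)
    y=R.as_matrix()[:2,1];yaw=np.arctan2(y[1],y[0])
    rem=0 if yaw_end is None else yaw_end-yaw
    # level correction ignored; print tilt
    print('yaw',yaw,'z axis',R.as_matrix()[:,2].round(4))
    def frame(yw): return np.array([[-np.sin(yw),np.cos(yw),0],[np.cos(yw),np.sin(yw),0],[0,0,-1]]).T*1.0
    for w in wps:
        w=np.array(w);n=int(np.ceil(np.linalg.norm(w-p)*1000/step));out=[]
        for i in range(n):
            d=(w-p)/n*1000
            y=np.array([np.cos(yaw),np.sin(yaw),0]);z=np.array([0,0,-1.]);x=np.cross(y,z)
            dz=np.clip(rem,-yawstep,yawstep);rem-=dz
            out.append([round(float(d@x),1),round(float(d@y),1),round(float(d@z),1),0,0,round(float(-dz),3)+0.0]);yaw+=dz
        print(w,n,out);p=w
    print('rem',rem)
E
python3 - <<'E'
from plan import *
plan([(.38,.42,.26),(.48,.15,.24),(.49,-.1,.19),(.4852,-.2724,.13)],.38)
E
```

```text
yaw 1.3400379571150274 z axis [-0.e+00  1.e-04 -1.e+00]
[0.38 0.42 0.26] 7 [[-39.1, -18.5, -4.1, 0, 0, 0.1], [-40.8, -14.5, -4.1, 0, 0, 0.1], [-42.0, -10.3, -4.1, 0, 0, 0.1], [-42.8, -6.1, -4.1, 0, 0, 0.1], [-43.2, -1.8, -4.1, 0, 0, 0.1], [-43.2, 2.6, -4.1, 0, 0, 0.1], [-42.7, 6.9, -4.1, 0, 0, 0.1]]
[0.48 0.15 0.24] 7 [[-39.5, -11.6, 2.9, 0, 0, 0.1], [-40.4, -7.6, 2.9, 0, 0, 0.1], [-41.0, -3.5, 2.9, 0, 0, 0.06], [-41.1, -1.0, 2.9, 0, 0, 0.0], [-41.1, -1.0, 2.9, 0, 0, 0.0], [-41.1, -1.0, 2.9, 0, 0, 0.0], [-41.1, -1.0, 2.9, 0, 0, 0.0]]
[ 0.49 -0.1   0.19] 6 [[-39.3, -13.9, 8.3, 0, 0, 0.0], [-39.3, -13.9, 8.3, 0, 0, 0.0], [-39.3, -13.9, 8.3, 0, 0, 0.0], [-39.3, -13.9, 8.3, 0, 0, 0.0], [-39.3, -13.9, 8.3, 0, 0, 0.0], [-39.3, -13.9, 8.3, 0, 0, 0.0]]
[ 0.4852 -0.2724  0.13  ] 5 [[-31.7, -13.7, 12.0, 0, 0, 0.0], [-31.7, -13.7, 12.0, 0, 0, 0.0], [-31.7, -13.7, 12.0, 0, 0, 0.0], [-31.7, -13.7, 12.0, 0, 0, 0.0], [-31.7, -13.7, 12.0, 0, 0, 0.0]]
rem 0.0
```

>>> play_rows(increments=[[-39, -18.5, -4, 0, 0, 0.1], [-41, -14.5, -4, 0, 0, 0.1], [-42, -10, -4, 0, 0, 0.1], [-43, -6, -4, 0, 0, 0.1], [-43, -2, -4, 0, 0, 0.1], [-43, 2.5, -4, 0, 0, 0.1], [-43, 7, -4, 0, 0, 0.1], [-39.5, -11.5, 3, 0, 0, 0.1], [-40.5, -7.5, 3, 0, 0, 0.1], [-41, -3.5, 3, 0, 0, 0.06], [-41, -1, 3, 0, 0, 0], [-41, -1, 3, 0, 0, 0]], grip=0)

```text
clock: 2.2
tool_pos: [0.4522, 0.2258, 0.2444]
tool_rot: [0.561, 0.828, 0.0, -0.0]
force: [0.3, 0.5, 0.2]
finger_gap: -0.0
```

>>> play_rows(increments=[[-41, -1, 3, 0, 0, 0], [-41, -1, 3, 0, 0, 0], [-39, -14, 8, 0, 0, 0], [-39, -14, 8, 0, 0, 0], [-39, -14, 8, 0, 0, 0], [-39, -14, 8, 0, 0, 0], [-39, -14, 8, 0, 0, 0], [-39, -14, 8, 0, 0, 0], [0, 0, 0, 0, 0, 0]])

```text
clock: 3.1
tool_pos: [0.488, -0.1039, 0.1898]
tool_rot: [0.564, 0.826, -0.001, 0.0]
force: [0.7, 1.2, 0.1]
finger_gap: 0.0001
```

Run:
```python
from plan import *
s=get_state();print(s['tool_pos'],s['joints'],s['finger_gap'],s['force'])
plan([(.4852,-.2724,.10)],.38)
```

```text
[ 0.48804931 -0.10385375  0.18982631] [-0.51854361  0.0756202   0.67232654  1.87431864 -0.04860998  1.2086504
  0.54173061] 0.00010754914103140851 [0.72618504 1.24401353 0.05412868]
yaw 0.3720987626930957 z axis [-4.0e-04 -1.6e-03 -1.0e+00]
[ 0.4852 -0.2724  0.1   ] 5 [[-31.2, -12.8, 18.0, 0, 0, -0.008], [-31.1, -13.0, 18.0, 0, 0, 0.0], [-31.1, -13.0, 18.0, 0, 0, 0.0], [-31.1, -13.0, 18.0, 0, 0, 0.0], [-31.1, -13.0, 18.0, 0, 0, 0.0]]
rem 0.0
```

>>> play_rows(increments=[[-31, -13, 18, 0, 0, -0.008], [-31, -13, 18, 0, 0, 0], [-31, -13, 18, 0, 0, 0], [-31, -13, 18, 0, 0, 0], [-31, -13, 18, 0, 0, 0], [0, 0, 0, 0, 0, 0], [0, 0, 0, 0, 0, 0]])

```text
clock: 3.8
tool_pos: [0.487, -0.2663, 0.0999]
tool_rot: [0.558, 0.83, -0.0, -0.0]
force: [-0.2, 1.0, 0.9]
finger_gap: -0.0001
```

Run:
```python
from plan import *
s=get_state();print(s['tool_pos'],s['force'])
for n in('scene','top'):
    c=camera(n);u=proj(c,s['tool_pos']);x,y=map(int,u)
    im=cv2.resize(c['color'][max(0,y-50):y+50,x-60:x+80],None,fx=5,fy=5,interpolation=cv2.INTER_CUBIC);cv2.imwrite(f'pics/{n}2.png',im)
plan([(.4852,-.2724,.08)],.38)
```

```text
[ 0.48696983 -0.26630863  0.09989636] [-0.21741562  0.95800555  0.87494405]
yaw 0.38940977211086114 z axis [ 7.e-04  6.e-04 -1.e+00]
[ 0.4852 -0.2724  0.08  ] 1 [[-5.9, -5.5, 20.7, 0, 0, 0.009]]
rem 0.0
```

View pics/scene2.png

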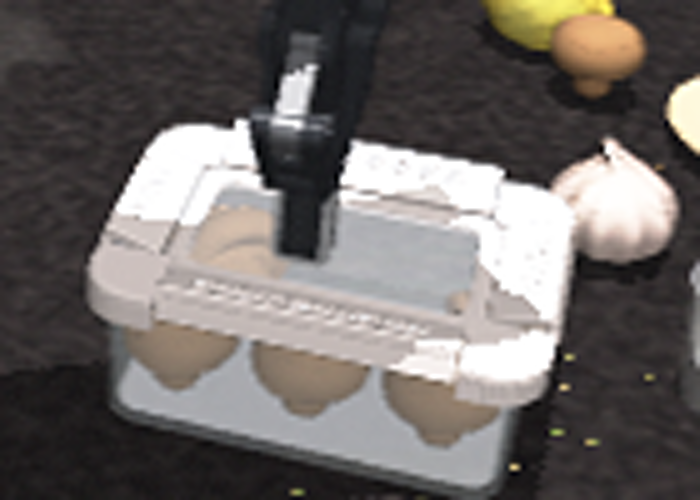

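The image shows the closed fingertips hovering above the front section, as planned. Now I'll press in small steps.

>>> play_rows(increments=[[-6, -6, 10, 0, 0, 0.01], [0, 0, 8, 0, 0, 0], [0, 0, 2, 0, 0, 0], [0, 0, 2, 0, 0, 0], [0, 0, 2, 0, 0, 0]])

```text
clock: 4.4
tool_pos: [0.4829, -0.2738, 0.0765]
tool_rot: [0.562, 0.827, -0.0, -0.001]
force: [-10.8, 1.7, 12.5]
finger_gap: -0.0002
```

>>> play_rows(increments=[[0, 0, 0, 0, 0, 0]])

```text
clock: 4.5
tool_pos: [0.483, -0.2739, 0.0763]
tool_rot: [0.562, 0.827, -0.0, -0.001]
force: [-3.8, 0.8, 6.3]
finger_gap: -0.0004
```

>>> play_rows(increments=[[0, 0, 1, 0, 0, 0], [0, 0, 1, 0, 0, 0], [0, 0, 1, 0, 0, 0]])

```text
clock: 4.8
tool_pos: [0.4842, -0.2737, 0.0733]
tool_rot: [0.562, 0.827, 0.0, 0.0]
force: [0.5, -0.2, 0.3]
finger_gap: 0.0003
```

>>> play_rows(increments=[[0, 0, 1, 0, 0, 0], [0, 0, 0, 0, 0, 0]])

```text
clock: 5.0
tool_pos: [0.4843, -0.2736, 0.0722]
tool_rot: [0.562, 0.827, 0.0, 0.0]
force: [0.1, -0.2, 0.4]
finger_gap: -0.0001
```

The force dropped to zero at 73 mm, so the front has probably snapped. I'll raise the tool, check, and see whether the box moved.

>>> play_rows(increments=[[0, 0, -10, 0, 0, 0], [0, 0, -20, 0, 0, 0], [30, 20, -20, 0, 0, 0], [40, 25, 0, 0, 0, 0], [40, 25, 0, 0, 0, 0], [40, 25, 0, 0, 0, 0], [0, 0, 0, 0, 0, 0]])

```text
clock: 5.7
tool_pos: [0.5186, -0.0919, 0.1228]
tool_rot: [0.558, 0.83, 0.001, -0.0]
force: [-1.0, 0.2, -0.8]
finger_gap: 0.0003
```

Run:
```python
from lid import *
s=get_state();print(s['tool_pos'],s['force'])
c=camera('top');cv2.imwrite('pics/top3.png',c['color'])
try: print(lid(c))
except Exception as e: print(e)
c=camera('scene');cv2.imwrite('pics/scene3.png',cv2.resize(c['color'][170:310,220:420],None,fx=4,fy=4,interpolation=cv2.INTER_CUBIC))
for k in('back','left','right','front'):
    for r in pinpoint('scene',f'rim_{k}_press')[:2]: print(k,np.round(r['location'],1),round(r['conf'],2))
```

```text
[ 0.51859701 -0.09190282  0.12279999] [-1.03866081  0.24609262 -0.83900864]
(array([ 0.35229504, -0.06202823]), np.float64(0.006120934027883812), 0.5466270446777344, 1.4285866022109985)
back [307.9 216.6] 0.92
left [262.6 223.1] 0.47
right [347.8 238.3] 0.85
front [297.9 250.2] 0.91
```

View pics/scene3.png

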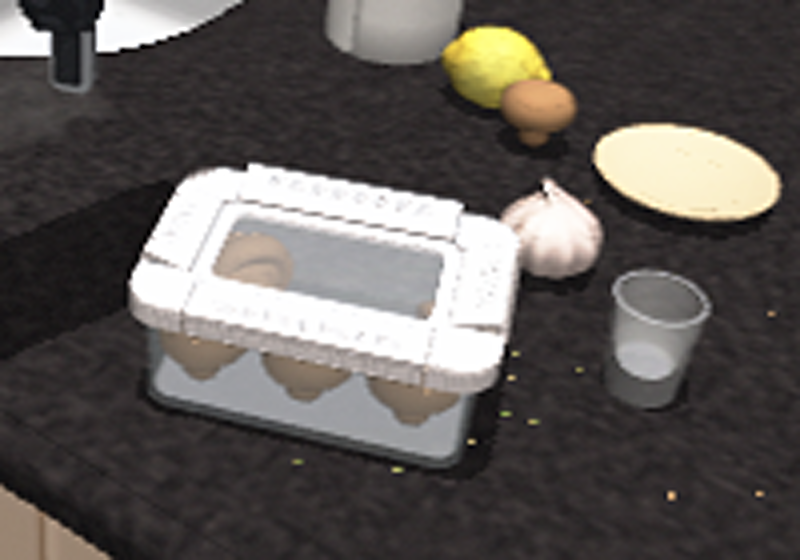

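View pics/top3.png

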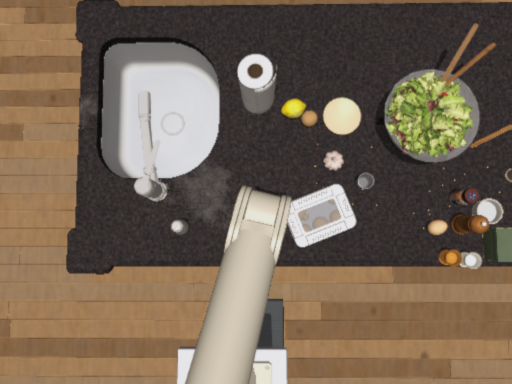

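The scene view shows the front rim at (300,320 in the crop) flush with its corners, the box in place and the bystanders untouched. In the top view the arm hides the lid's left edge. The left section is next.

Run:
```python
from plan import *
plan([(.508,-.1725,.09)],.38)
plan([(.508,-.1725,.09),(.508,-.1725,.11),(.594,-.2287,.11),(.594,-.2287,.088)],.38,pos=(.508,-.1725,.072))
plan([(.594,-.2287,.11),(.5705,-.3285,.11),(.5705,-.3285,.09)],.38,pos=(.594,-.2287,.072))
```

```text
yaw 0.37556289878413673 z axis [ 2.e-04 -3.e-04 -1.e+00]
[ 0.508  -0.1725  0.09  ] 2 [[-31.7, -17.2, 16.3, 0, 0, -0.004], [-31.6, -17.4, 16.3, 0, 0, 0.0]]
rem 0.0
yaw 0.37556289878413673 z axis [ 2.e-04 -3.e-04 -1.e+00]
[ 0.508  -0.1725  0.09  ] 1 [[0.0, 0.0, -18.0, 0, 0, -0.004]]
[ 0.508  -0.1725  0.11  ] 1 [[0.0, 0.0, -20.0, 0, 0, 0.0]]
[ 0.594  -0.2287  0.11  ] 3 [[-28.0, 19.7, 0.0, 0, 0, 0.0], [-28.0, 19.7, 0.0, 0, 0, 0.0], [-28.0, 19.7, 0.0, 0, 0, 0.0]]
[ 0.594  -0.2287  0.088 ] 1 [[0.0, 0.0, 22.0, 0, 0, 0.0]]
rem 0.0
yaw 0.37556289878413673 z axis [ 2.e-04 -3.e-04 -1.e+00]
[ 0.594  -0.2287  0.11  ] 1 [[0.0, 0.0, -38.0, 0, 0, -0.004]]
[ 0.5705 -0.3285  0.11  ] 3 [[-28.0, -19.6, 0.0, 0, 0, 0.0], [-28.0, -19.6, 0.0, 0, 0, 0.0], [-28.0, -19.6, 0.0, 0, 0, 0.0]]
[ 0.5705 -0.3285  0.09  ] 1 [[0.0, 0.0, 20.0, 0, 0, 0.0]]
rem 0.0
```

>>> play_rows(increments=[[-20, -12, 5, 0, 0, -0.004], [-20, -12, 9, 0, 0, 0], [-23, -11, 9, 0, 0, 0], [0, 0, 5, 0, 0, 0], [0, 0, 5, 0, 0, 0], [0, 0, 0, 0, 0, 0], [0, 0, 0, 0, 0, 0]])

```text
clock: 6.7
tool_pos: [0.5081, -0.1701, 0.0894]
tool_rot: [0.56, 0.829, 0.0, -0.0]
force: [0.2, -0.6, -0.1]
finger_gap: -0.0001
```

>>> play_rows(increments=[[-2, -1, 3, 0, 0, 0], [0, 0, 3, 0, 0, 0], [0, 0, 2, 0, 0, 0], [0, 0, 1, 0, 0, 0], [0, 0, 1, 0, 0, 0], [0, 0, 1, 0, 0, 0], [0, 0, 1, 0, 0, 0], [0, 0, 1, 0, 0, 0], [0, 0, 1, 0, 0, 0]])

```text
clock: 7.6
tool_pos: [0.5075, -0.1719, 0.0757]
tool_rot: [0.56, 0.829, 0.001, -0.001]
force: [-5.3, 5.7, 9.2]
finger_gap: 0.0001
```

>>> play_rows(increments=[[0, 0, 1, 0, 0, 0], [0, 0, 1, 0, 0, 0], [0, 0, 1, 0, 0, 0], [0, 0, 0, 0, 0, 0]])

```text
clock: 8.0
tool_pos: [0.5078, -0.1732, 0.0722]
tool_rot: [0.56, 0.828, -0.0, 0.0]
force: [-0.1, 0.6, -0.1]
finger_gap: 0.0
```

Snapped here as well. Moving on to the back section.

>>> play_rows(increments=[[0, 0, -18, 0, 0, 0], [0, 0, -20, 0, 0, 0], [-28, 20, 0, 0, 0, 0], [-28, 20, 0, 0, 0, 0], [-28, 20, 0, 0, 0, 0], [0, 0, 10, 0, 0, 0], [0, 0, 10, 0, 0, 0], [0, 0, 0, 0, 0, 0]])

```text
clock: 8.8
tool_pos: [0.5931, -0.2279, 0.0882]
tool_rot: [0.56, 0.828, -0.0, -0.002]
force: [-0.4, 0.1, -0.6]
finger_gap: -0.0002
```

Run:
```python
from plan import *
c=camera('scene');cv2.imwrite('pics/scene4.png',cv2.resize(c['color'][170:310,220:420],None,fx=4,fy=4,interpolation=cv2.INTER_CUBIC))
plan([(.594,-.2287,.085)],.38)
for k in('left','right','front'):
    for r in pinpoint('scene',f'rim_{k}_press')[:2]: print(k,np.round(r['location'],1),round(r['conf'],2))
```

```text
yaw 0.3820916858327081 z axis [-0.0021  0.001  -1.    ]
[ 0.594  -0.2287  0.085 ] 1 [[-0.9, 0.1, 4.3, 0, 0, 0.002]]
rem 0.0
left [262.  222.5] 0.78
right [345.8 241.5] 0.61
front [294.5 250.6] 0.82
```

View pics/scene4.png

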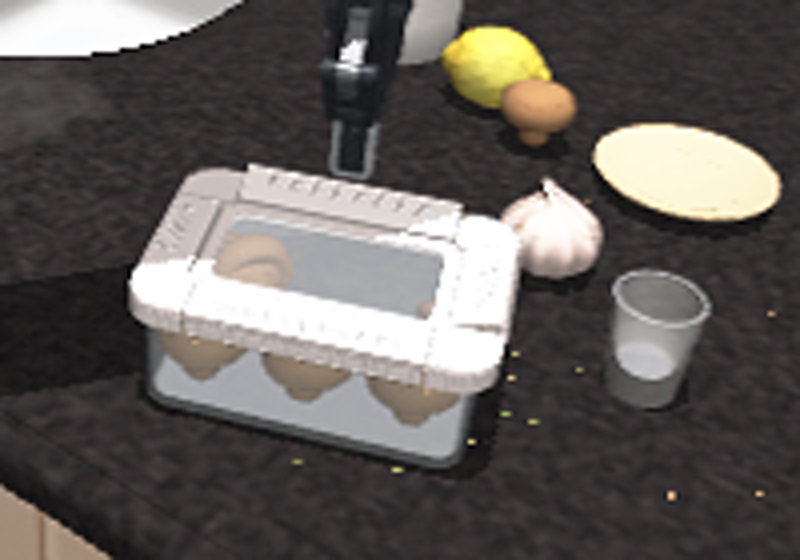

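The left section at (180,235) is now flush and the back one is still up. The fingertip is just above the back section at (352,175), and the box hasn't moved.

>>> play_rows(increments=[[-1, 0, 3, 0, 0, 0], [0, 0, 3, 0, 0, 0], [0, 0, 1, 0, 0, 0], [0, 0, 1, 0, 0, 0], [0, 0, 1, 0, 0, 0], [0, 0, 1, 0, 0, 0], [0, 0, 1, 0, 0, 0], [0, 0, 1, 0, 0, 0], [0, 0, 1, 0, 0, 0]])

```text
clock: 9.9
tool_pos: [0.5959, -0.2294, 0.0781]
tool_rot: [0.56, 0.829, 0.001, 0.001]
force: [-0.1, 2.3, 8.3]
finger_gap: -0.0
```

>>> play_rows(increments=[[0, 0, 1, 0, 0, 0], [0, 0, 1, 0, 0, 0], [0, 0, 1, 0, 0, 0], [0, 0, 0, 0, 0, 0]])

```text
clock: 10.3
tool_pos: [0.5967, -0.229, 0.0754]
tool_rot: [0.56, 0.829, 0.001, 0.001]
force: [2.8, 2.4, 6.4]
finger_gap: -0.0001
```

>>> play_rows(increments=[[0, 0, 1, 0, 0, 0], [0, 0, 1, 0, 0, 0], [0, 0, 1, 0, 0, 0], [0, 0, 0, 0, 0, 0]])

```text
clock: 10.7
tool_pos: [0.5951, -0.2295, 0.0719]
tool_rot: [0.56, 0.828, 0.0, -0.0]
force: [-2.2, 2.7, 9.6]
finger_gap: -0.0001
```

>>> play_rows(increments=[[0, 0, -18, 0, 0, 0], [0, 0, -20, 0, 0, 0], [-28, -20, 0, 0, 0, 0], [-28, -20, 0, 0, 0, 0], [-28, -20, 0, 0, 0, 0], [0, 0, 10, 0, 0, 0], [0, 0, 8, 0, 0, 0], [0, 0, 0, 0, 0, 0]])

```text
clock: 11.5
tool_pos: [0.5703, -0.3282, 0.0893]
tool_rot: [0.56, 0.829, 0.0, -0.002]
force: [0.4, 0.3, 0.1]
finger_gap: -0.0002
```

Run:
```python
from plan import *
c=camera('scene');cv2.imwrite('pics/scene5.png',cv2.resize(c['color'][170:310,220:420],None,fx=4,fy=4,interpolation=cv2.INTER_CUBIC))
plan([(.5705,-.3285,.085)],.38)
for k in('left','right','front','back'):
    for r in pinpoint('scene',f'rim_{k}_press')[:2]: print(k,np.round(r['location'],1),round(r['conf'],2))
```

```text
yaw 0.3835985301623514 z axis [-0.0017  0.0014 -1.    ]
[ 0.5705 -0.3285  0.085 ] 1 [[-0.2, -0.4, 5.1, 0, 0, 0.004]]
rem 0.0
left [260.4 223.1] 0.48
right [344.7 238.1] 0.69
front [296.  253.8] 0.59
back [305.7 217. ] 0.81
```

View pics/scene5.png

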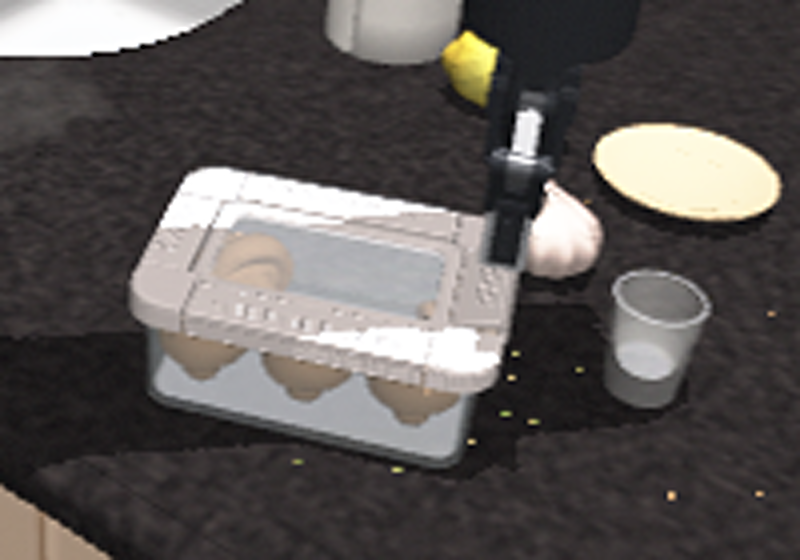

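The back section is flush too. The fingertip is above the right section at (503,262), clear of the garlic behind it.

>>> play_rows(increments=[[0, 0, 4, 0, 0, 0], [0, 0, 3, 0, 0, 0], [0, 0, 1, 0, 0, 0], [0, 0, 1, 0, 0, 0], [0, 0, 1, 0, 0, 0], [0, 0, 1, 0, 0, 0], [0, 0, 1, 0, 0, 0], [0, 0, 1, 0, 0, 0], [0, 0, 1, 0, 0, 0]])

```text
clock: 12.65
tool_pos: [0.5711, -0.3305, 0.0781]
tool_rot: [0.56, 0.828, -0.0, 0.001]
force: [-0.9, -1.3, 7.6]
finger_gap: 0.0002
```

>>> play_rows(increments=[[0, 0, 1, 0, 0, 0], [0, 0, 1, 0, 0, 0], [0, 0, 1, 0, 0, 0], [0, 0, 1, 0, 0, 0], [0, 0, 0, 0, 0, 0]])

```text
clock: 13.15
tool_pos: [0.5708, -0.3301, 0.0735]
tool_rot: [0.56, 0.828, 0.0, 0.0]
force: [-0.2, 0.1, -0.3]
finger_gap: 0.0001
```

Snapped. I'll go 1 mm lower to be sure, then back away upwards and check all four.

>>> play_rows(increments=[[0, 0, 1, 0, 0, 0], [0, 0, 0, 0, 0, 0], [0, 0, -20, 0, 0, 0], [0, 0, -40, 0, 0, 0], [0, 0, -40, 0, 0, 0], [25, -30, -20, 0, 0, 0], [25, -35, 0, 0, 0, 0], [25, -35, 0, 0, 0, 0], [25, -35, 0, 0, 0, 0], [40, 0, 0, 0, 0, 0], [40, 0, 0, 0, 0, 0], [40, 0, 0, 0, 0, 0]])

```text
clock: 14.35
tool_pos: [0.3624, -0.1746, 0.1921]
tool_rot: [0.56, 0.828, 0.0, 0.0]
force: [1.2, 1.1, 0.3]
finger_gap: -0.0002
```

>>> play_rows(increments=[[40, 0, 0, 0, 0, 0], [40, 0, 0, 0, 0, 0], [0, 0, 0, 0, 0, 0], [0, 0, 0, 0, 0, 0]])

```text
clock: 14.75
tool_pos: [0.3335, -0.1015, 0.1923]
tool_rot: [0.559, 0.829, 0.0, 0.0]
force: [0.3, 0.3, 1.6]
finger_gap: 0.0002
```

Run:
```python
from plan import *
s=get_state();print(s['tool_pos'],s['force'])
c=camera('scene');cv2.imwrite('pics/scene6.png',cv2.resize(c['color'][170:310,220:420],None,fx=4,fy=4,interpolation=cv2.INTER_CUBIC))
for k in('food_box','garlic','glass','mill'):
    for r in pinpoint('scene',k)[:1]: print(k,np.round(r['location'],1),round(r['conf'],2))
c=camera('top');cv2.imwrite('pics/top6.png',cv2.resize(c['color'][130:270,230:410],None,fx=4,fy=4,interpolation=cv2.INTER_CUBIC))
```

```text
[ 0.33352068 -0.1014965   0.19230863] [0.2931468  0.25307997 1.59400108]
food_box [300.5 260.4] 0.6
garlic [354.2 237.2] 0.62
glass [378.1 263. ] 0.88
mill [168.1 204. ] 0.64
```

View pics/scene6.png

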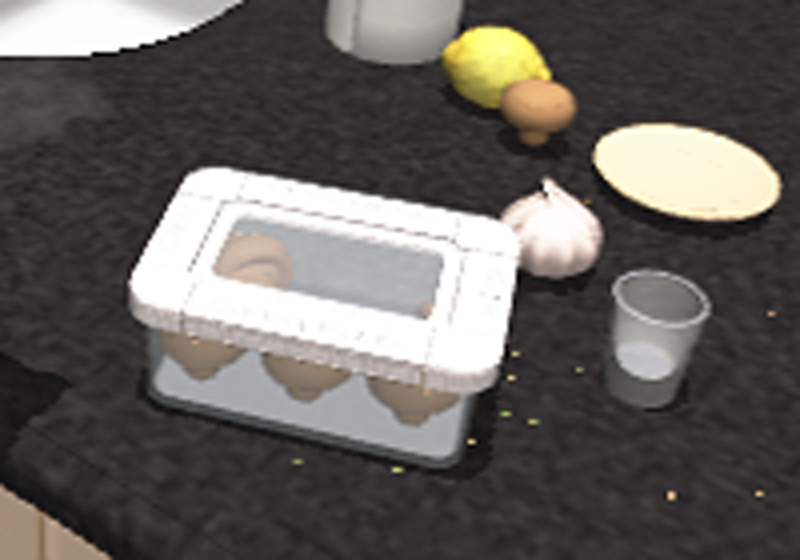

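View pics/top6.png

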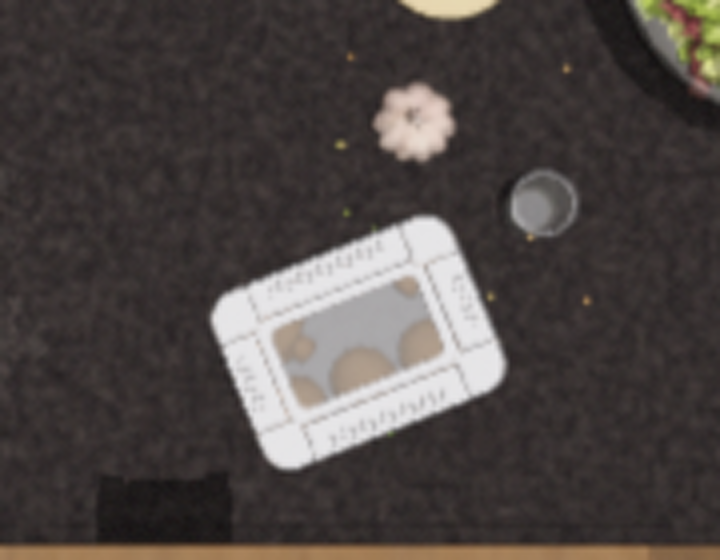

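The scene view shows all four rims flush with the corners. In the top view, compared with the first picture, the box, garlic and glass are in the same places (lid corners still near (430,215) and (290,468)), and the robot is clear of everything.

```bash
python3 -c "
from rig import *;print(job_done(),get_state()['clock'])"
```

```text
the job is handed in; nothing more can be done
the job is handed in; nothing more can be done
```

All four rim sections are pressed shut, and I handed the job in at about 15 s. I pressed them with the closed fingertips in the order front, left, back, right.

- **Snap:** On the front, left and right, the force dropped to zero as the section snapped. On the back it still read about 10 N at flush height (72 mm), so I judged that one from the picture. The highest force I read was about 16 N (12.5 N of it vertical), at the end of a fast approach to the front section. Forces were only read between moves.
- **Final pictures:** Both cameras show all four sections flush with the corners. The box, garlic and glass show no visible shift, and the gripper is clear of everything.
- **Mill:** I didn't view it in the final pictures. The network finds it about 4 px from its first position, which is within that network's usual scatter, and the arm passed well above it.
- **Disagreements:** The networks' press points differed from my lid fit by up to about 5 mm, which the section's width allowed for. My repeat lid fit after the front press failed because the arm was in view, so I compared pictures instead.

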